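# Release the latched key of the bench switch box

### The arm

A 7-joint arm with a two-finger parallel gripper is mounted at the origin on the work surface. World frame = base frame: x ahead of the robot, y to its left, z up, the work surface at z = 0. Lengths are in m, angles in degrees, forces in N, time in s.
With the tool pointing down it reaches from about 0.425 to 0.875 m from the base axis. Payload 4.7 kg.
Tool frame: the origin (TCP) lies between the finger pads; the fingertips stand 25 mm ahead of it and the grasp point (between the pads) lies 6 mm ahead of it (env.tip_reach is the distance from the TCP to the fingertips, in m); z points along the fingers, y is the direction in which the jaws open and shut (so a half turn about z gives the same grasp; the last joint's range is limited). The gripper opens to 87 mm and grips with 3 to 60 N. Pads are 19 mm wide; open, the fingers measure 117 mm over their backs; the gripper's body (75 mm by 190 mm) begins 51 mm behind the grasp point.
Start: joints at [-71.671, 18.392, -4.016, 83.108, 1.295, 78.541, -3.26], TCP at [0.196, 0.62, 0.248] pointing down, gripper open.
Joint ranges: [-163.93, 163.93], [-17.29, 119.83], [-79.2, 71.16], [3.27, 140.29], [-89.18, 269.18], [5.43, 117.66], [-154.24, 154.24]. Speed limits (degrees/s): [147.25, 147.25, 180, 180, 180, 180, 180].

### API

Orientations are given as [roll, pitch, yaw] about the fixed x, y, z axes, in that order (R = Rz(yaw) Ry(pitch) Rx(roll)).
In Python, from cell import env, viewer, job gives the robot as it stands.
- The arm moves only by the tool move_arm, never from a script. Its argument "steps" is a list of rows, each a list of 7 numbers: the finger opening in cm, from 0 to 8.7, then the shift along the tool's x, y, z in cm, then the turn, a rotation vector about the tool's x, y, z in rad. In form: [[fingers, tx, ty, tz, wx, wy, wz], ...]. A call has 1 to 5 rows; each row shifts and turns the commanded pose from where the row before left it, along the tool's axes as they then stand; what a row does not reach is not made up. A row lasts 1/12 s, in which the tool goes at most 41.7 mm and 7.16 degrees, less where a joint would pass 70% of its speed; a pose out of reach is approached as far as the arm can. A call is refused whole if a number of a shift passes 4.17 or a number of a turn 0.125, either way. A call with a gripper value outside its range is refused whole. The fingers move at their own pace and stop on an object; "force" is the grip in N (left out, the last holds). Time passes only in rows, so rows that do not move let the fingers close. It gives the time, the measured TCP pose, the force and the opening at its end, in the units of the state.
- env.get_obs(): the state, without advancing time (a new reading comes with each control period).
- viewer.read_camera(name): name is "scene" or "top" or "wrist"; returns a dict with "img" (480x640x3 uint8, red, green, blue), "vfov" (degrees; the focal length in pixels is half the picture's height over the tangent of half this angle, whatever the lens; pixels are square), "cx", "cy" (the principal point, pixels), "extrinsics" (4x4, takes a point from world to camera coordinates); the wrist camera has in their place "mount" (4x4, takes a point from camera to tool coordinates, whose origin is the TCP and whose axes are the flange's). Camera axes: x right, y down, z forward; pixel columns grow to the right and rows downward; lengths in m; the calibration is good to about 2 mm. A picture is of the moment at which its call begins: read the wrist's pose just before it. There is no depth.
- job.sign_off(): hands the job in, once; it reports no verdict.
The state is a dict: "time_s": time; "qpos": joint angles; "joint_velocities": joint speeds; "effort": joint torques, N m; "tool_pos": TCP position; "tool_rot": TCP orientation; "force": force on the tool from outside, world axes, zero at the start; "wrist_torque": the same for the moment, N m; "grip_width": finger opening in m.
Only numpy, scipy, OpenCV 4.12 (cv2) and the standard library are available. Lean on these libraries where they do the work, as an engineer would, in place of code of your own. Each camera call takes 0.05 s, during which the arm holds its last target.

### The job

One of the four identical keys on the grey switch box has been left latched down. With the fingertips, tap each key lightly in turn from the robot's left to its right, not pushing any free key to the bottom and not yet releasing the latched one; then go back and press the latched key right down so that it lets go and springs up. Move clear of the keys, and do not shift or lift the things standing on and around the box.

Things in the scene. Friction and masses are not known exactly. Their poses are not given: they have to be found in the camera images.
- switch_box: grey four-gang switch box fixed to the bench, 130 (its x) x 240 (its y) x 50 mm tall; origin at the centre of its underside, z up, x away from the robot, y along the key row towards the robot's left. On its flat top are four identical grey keys in one row along its y, 20 mm in front of (-x) the middle, at y = +67.5, +22.5, -22.5 and -67.5 mm. Which of the four places holds the latched key changes from start to start.
- switch_a: the mount of one key; origin at the middle of the key's hole, level with the box's top (50 mm above the table), axes as the box's. Does not move
- switch_b: the mount of one key; origin at the middle of the key's hole, level with the box's top (50 mm above the table), axes as the box's. Does not move
- switch_c: the mount of one key; origin at the middle of the key's hole, level with the box's top (50 mm above the table), axes as the box's. Does not move
- switch_d: the mount of one key; origin at the middle of the key's hole, level with the box's top (50 mm above the table), axes as the box's. Does not move
- top_a (a point): centre of the top face of the key in mount switch_a: a rounded oblong cap 34 (box's x) x 26 mm (box's y). Free, its top is 16 mm above the box's top; it goes down as the key is pushed. 19 mm lie between neighbouring caps
- top_b (a point): centre of the top face of the key in mount switch_b: a rounded oblong cap 34 (box's x) x 26 mm (box's y). Free, its top is 16 mm above the box's top; it goes down as the key is pushed. 19 mm lie between neighbouring caps
- top_c (a point): centre of the top face of the key in mount switch_c: a rounded oblong cap 34 (box's x) x 26 mm (box's y). Free, its top is 16 mm above the box's top; it goes down as the key is pushed. 19 mm lie between neighbouring caps
- top_d (a point): centre of the top face of the key in mount switch_d: a rounded oblong cap 34 (box's x) x 26 mm (box's y). Free, its top is 16 mm above the box's top; it goes down as the key is pushed. 19 mm lie between neighbouring caps
- key_a (a joint): how far that key is down, in m: 0 = fully up, 0.010 = bottom of its travel. A free key springs back by itself; it begins to yield at about 1.2 N and needs 0.4 N more per mm, about 5 N at the firm stop at the bottom. The one latched key is held about 4 mm down: it stays quite still under a push lighter than about 2.5 N, and lets go when pushed about 3 mm deeper (about 4.5 N); push it to the bottom, let go, and it springs fully up and stays free
- key_b (a joint): how far that key is down, in m: 0 = fully up, 0.010 = bottom of its travel. A free key springs back by itself; it begins to yield at about 1.2 N and needs 0.4 N more per mm, about 5 N at the firm stop at the bottom. The one latched key is held about 4 mm down: it stays quite still under a push lighter than about 2.5 N, and lets go when pushed about 3 mm deeper (about 4.5 N); push it to the bottom, let go, and it springs fully up and stays free
- key_c (a joint): how far that key is down, in m: 0 = fully up, 0.010 = bottom of its travel. A free key springs back by itself; it begins to yield at about 1.2 N and needs 0.4 N more per mm, about 5 N at the firm stop at the bottom. The one latched key is held about 4 mm down: it stays quite still under a push lighter than about 2.5 N, and lets go when pushed about 3 mm deeper (about 4.5 N); push it to the bottom, let go, and it springs fully up and stays free
- key_d (a joint): how far that key is down, in m: 0 = fully up, 0.010 = bottom of its travel. A free key springs back by itself; it begins to yield at about 1.2 N and needs 0.4 N more per mm, about 5 N at the firm stop at the bottom. The one latched key is held about 4 mm down: it stays quite still under a push lighter than about 2.5 N, and lets go when pushed about 3 mm deeper (about 4.5 N); push it to the bottom, let go, and it springs fully up and stays free
- ferrule: loose brass ferrule, a tube 26 mm across and 28 mm tall, standing on the rear of the switch box's top, origin at its foot. To be left alone
- finial: loose small turned wooden finial, 26 mm across and 37 mm tall, standing on the rear of the switch box's top, origin at its foot. To be left alone
- tin: loose blue open tin, 68 mm across and 85 mm tall, on the table at the box's left end, origin at its foot. To be left alone
- sanding_block: loose wooden sanding block 110 x 62 x 30 mm on the table at the box's right end, origin at its underside. To be left alone
- stick_blank: loose square wooden stick 14 x 260 x 14 mm lying in front of the box, origin at the centre of its underside. To be left alone
- glue: loose white glue bottle 44 mm across, 85 mm tall, behind the box, origin at its foot. To be left alone
- oilstone: loose grey oilstone 50 x 110 x 24 mm behind the box, origin at its underside. To be left alone

How it is judged (in metres and radians):
On the way, in this order (a step that is already met when the one before it is completed fails the run):
1. the leftmost key, as the robot sees the row, is touched with the fingers (((contact force between the fingers and switch_a above 0.4 N and y of switch_a in the frame of switch_box between 0.0475 and 0.0875 m) or (contact force between the fingers and switch_b above 0.4 N and y of switch_b in the frame of switch_box between 0.0475 and 0.0875 m) or (contact force between the fingers and switch_c above 0.4 N and y of switch_c in the frame of switch_box between 0.0475 and 0.0875 m) or (contact force between the fingers and switch_d above 0.4 N and y of switch_d in the frame of switch_box between 0.0475 and 0.0875 m))), for 0.04 s.
2. the second key, as the robot sees the row, is touched with the fingers (((contact force between the fingers and switch_a above 0.4 N and y of switch_a in the frame of switch_box between 0.0025 and 0.0425 m) or (contact force between the fingers and switch_b above 0.4 N and y of switch_b in the frame of switch_box between 0.0025 and 0.0425 m) or (contact force between the fingers and switch_c above 0.4 N and y of switch_c in the frame of switch_box between 0.0025 and 0.0425 m) or (contact force between the fingers and switch_d above 0.4 N and y of switch_d in the frame of switch_box between 0.0025 and 0.0425 m))), for 0.04 s.
3. the third key, as the robot sees the row, is touched with the fingers (((contact force between the fingers and switch_a above 0.4 N and y of switch_a in the frame of switch_box between -0.0425 and -0.0025 m) or (contact force between the fingers and switch_b above 0.4 N and y of switch_b in the frame of switch_box between -0.0425 and -0.0025 m) or (contact force between the fingers and switch_c above 0.4 N and y of switch_c in the frame of switch_box between -0.0425 and -0.0025 m) or (contact force between the fingers and switch_d above 0.4 N and y of switch_d in the frame of switch_box between -0.0425 and -0.0025 m))), for 0.04 s.
4. the rightmost key, as the robot sees the row, is touched with the fingers (((contact force between the fingers and switch_a above 0.4 N and y of switch_a in the frame of switch_box between -0.0875 and -0.0475 m) or (contact force between the fingers and switch_b above 0.4 N and y of switch_b in the frame of switch_box between -0.0875 and -0.0475 m) or (contact force between the fingers and switch_c above 0.4 N and y of switch_c in the frame of switch_box between -0.0875 and -0.0475 m) or (contact force between the fingers and switch_d above 0.4 N and y of switch_d in the frame of switch_box between -0.0875 and -0.0475 m))), for 0.04 s.
5. the key that was latched has been pressed and has sprung fully up (less than 1.5 mm down) (value of joint key_c below 0.0015 m), for 0.2 s.
At the end, for the whole second after the job is handed in: all four keys stand fully up (each less than 1.5 mm down), and each bystander is within 12 mm of where it began (value of joint each of key_a, key_b, key_c, key_d below 0.0015 m and distance of each of ferrule, finial, tin, sanding_block, stick_blank, glue, oilstone from where it was at the start of the episode below 0.012 m); the robot touches nothing.
It fails at once if a free key is pushed to the bottom: more than 9 of its 10 mm down (value of joint any of key_a, key_b, key_d above 0.009 m).
It fails at once if a thing on or around the box is shifted by more than 12 mm, or lifted (distance of any of ferrule, finial, tin, sanding_block, stick_blank, glue, oilstone from where it was at the start of the episode above 0.012 m).
It also fails if it takes over 45 s, if anything falls off the work surface, if the arm or the gripper's body presses on something with over 40 N, if the wrist force passes 120 N, or if a joint passes its speed limit or range.

## Working session

There is one attempt and no reset: what is moved stays moved. The work goes in short steps, Python scripts to look and compute and a tool call to move; the robot and the scene stay as the last step left them, time stands still between calls to the robot, and variables do not carry over. Pictures are saved under pics/ and viewed, and the job is handed in when it is done.

Besides the shell and the picture viewer there is one more tool, called by a JSON object that holds its "op" and its "data", one argument or row to a line. move_arm: Moves the arm, as the interface text tells. Its arguments: {"type":"object","properties":{"steps":{"type":"array"},"force":{"type":"number"}},"required":["steps"]}

```bash
ls; mkdir -p pics; python3 - <<'E'
from cell import env, viewer, job
import cv2,numpy as np
o=env.get_obs()
print({k:np.round(v,4) for k,v in o.items()}, env.tip_reach)
for n in ["scene","top"]:
    c=viewer.read_camera(n); cv2.imwrite(f"pics/{n}0.png",c["img"][:,:,::-1])
    print(n,c["vfov"],c["cx"],c["cy"],np.round(c["extrinsics"],4).tolist())
E
```

```text
pics
{'time_s': np.float64(0.0), 'qpos': array([-71.671 ,  18.4364,  -4.014 ,  83.1748,   1.2976,  78.5408,
        -3.2593]), 'joint_velocities': array([-0.0718,  0.0564, -0.0239,  0.0262, -0.0569, -0.0399,  0.0527]), 'effort': array([-3.00000e-04, -4.91285e+01, -4.04200e-01, -3.12525e+01,
       -6.40000e-02,  4.41000e-02,  2.00000e-04]), 'tool_pos': array([0.1956, 0.6193, 0.2465]), 'tool_rot': array([-1.798933e+02,  8.900000e-03,  1.624806e+02]), 'force': array([-0.5212,  0.4645,  0.3893]), 'wrist_torque': array([-0.0022,  0.0014, -0.0237]), 'grip_width': np.float64(0.0872)} 0.025
scene 49.93387149527352 315.07466256878394 234.33037478640105 [[-0.2089, 0.9779, 0.0039, 0.0762], [0.5812, 0.1274, -0.8037, -0.2842], [-0.7865, -0.1657, -0.595, 1.3113], [0.0, 0.0, 0.0, 1.0]]
top 47.96694469063725 321.8849781283376 243.18181929407265 [[0.0142, -0.9996, -0.0249, 0.0372], [-0.9879, -0.0102, -0.1551, 0.6038], [0.1547, 0.0268, -0.9876, 1.0239], [0.0, 0.0, 0.0, 1.0]]
```

View pics/scene0.png

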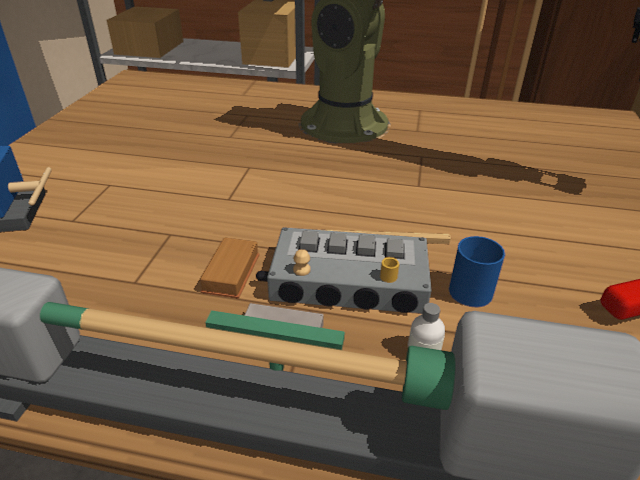

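View pics/top0.png

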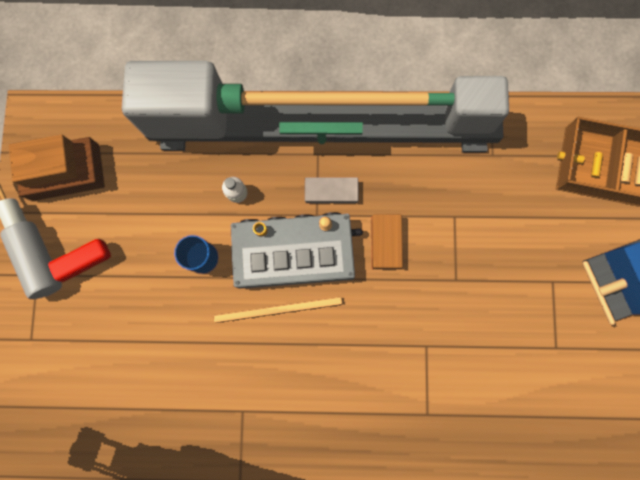

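```bash
cat > h.py <<'E'
import numpy as np,cv2
def ray(c,u,v,z):
    f=240/np.tan(np.radians(c["vfov"]/2)); E=np.array(c["extrinsics"]); R=E[:3,:3];t=E[:3,3]
    o=-R.T@t; d=R.T@np.array([(u-c["cx"])/f,(v-c["cy"])/f,1]); return o+d*(z-o[2])/d[2]
def proj(c,p):
    f=240/np.tan(np.radians(c["vfov"]/2)); E=np.array(c["extrinsics"]); q=E[:3,:3]@p+E[:3,3]
    return np.array([c["cx"]+f*q[0]/q[2],c["cy"]+f*q[1]/q[2]])
E
python3 - <<'E'
from cell import env, viewer
import cv2,numpy as np
a=cv2.imread("pics/top0.png")[195:305,215:415]; b=cv2.imread("pics/scene0.png")[215:325,245:445]
cv2.imwrite("pics/topz.png",cv2.resize(a,None,fx=4,fy=4,interpolation=cv2.INTER_CUBIC))
cv2.imwrite("pics/scenez.png",cv2.resize(b,None,fx=4,fy=4,interpolation=cv2.INTER_CUBIC))
E
```

```text
(no output)
```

View pics/topz.png

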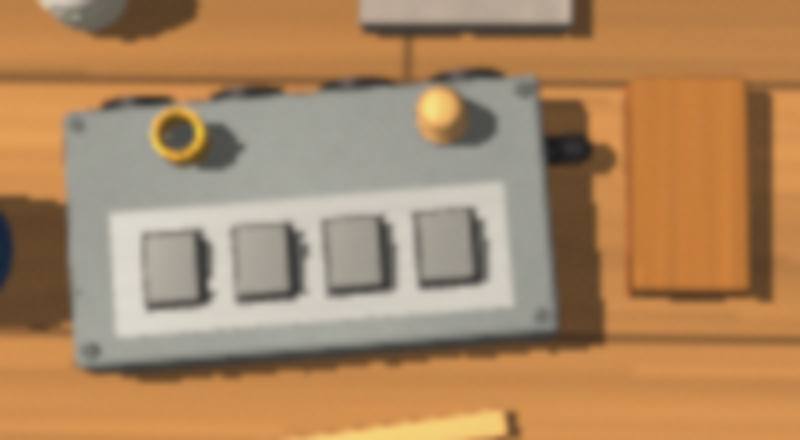

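View pics/scenez.png

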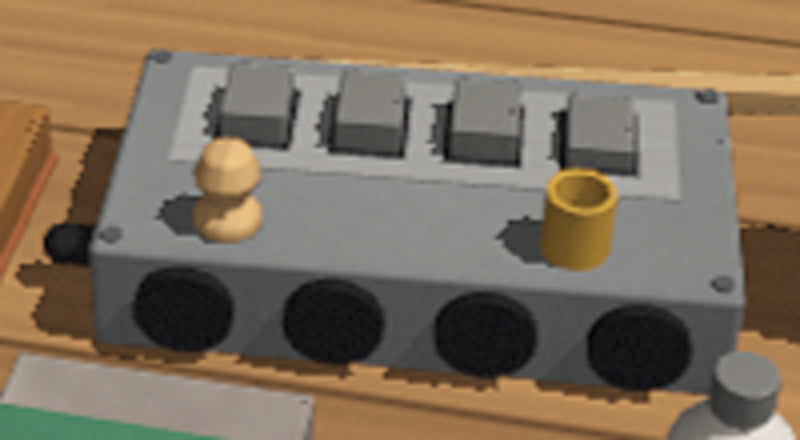

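The top view shows the box with its keys at zoom x≈172–447. In the scene view the key by the ferrule (zoom 602,130), leftmost for the robot, shows a shorter front face. Next I measure the box pose and the key heights.

```bash
python3 - <<'E'
from cell import env, viewer
from h import *
c=viewer.read_camera("top"); s=viewer.read_camera("scene")
# top face corners (robot-left-rear, right-rear, right-front, left-front)
Z=np.array([(66,114),(540,76),(555,332),(80,370)])/4+np.array([215,195])
P=np.array([ray(c,u,v,.05) for u,v in Z]); print(np.round(P,4), [round(np.linalg.norm(P[i]-P[(i+1)%4]),4) for i in range(4)])
# plate mask
hsv=cv2.cvtColor(c["img"],cv2.COLOR_RGB2HSV)
m=((hsv[...,1]<40)&(hsv[...,2]>165)).astype(np.uint8); m[:230]=0;m[300:]=0;m[:,:230]=0;m[:,360:]=0
cn=max(cv2.findContours(m,cv2.RETR_EXTERNAL,cv2.CHAIN_APPROX_NONE)[0],key=cv2.contourArea)
r=cv2.minAreaRect(cn); print(r)
B=np.array([ray(c,u,v,.05) for u,v in cv2.boxPoints(r)]);print(np.round(B,4))
x=(P[0]+P[1]-P[2]-P[3]);y=P[0]+P[3]-P[1]-P[2]
ax=x/np.linalg.norm(x);ay=y/np.linalg.norm(y)
yaw=np.arctan2(-ay[0],ay[1]);yx=np.arctan2(ax[1],ax[0]);print("yaw",np.degrees(yaw),np.degrees(yx))
C=P.mean(0);print("centre",C)
X=np.array([np.cos(yaw),np.sin(yaw),0]);Y=np.array([-np.sin(yaw),np.cos(yaw),0])
im=c["img"].copy();i2=s["img"].copy()
S=lambda p:tuple(np.round((np.array(p)-[245,215])*4+1.5).astype(int));T=lambda p:tuple(np.round((np.array(p)-[215,195])*4+1.5).astype(int))
im=cv2.resize(im[195:305,215:415],None,fx=4,fy=4);i2=cv2.resize(i2[215:325,245:445],None,fx=4,fy=4)
for k in(.0675,.0225,-.0225,-.0675):
    p=C-.02*X+k*Y; print(k,np.round(p,4))
    for h,col in((.016,(255,0,0)),(.012,(0,255,0))):
        for F,cam,I in((T,c,im),(S,s,i2)):
            q=[F(proj(cam,p+a*X+b*Y+[0,0,h])) for a,b in((.017,.013),(.017,-.013),(-.017,-.013),(-.017,.013))]
            cv2.polylines(I,[np.array(q)],True,col,1)
q=[S(proj(s,p)) for p in P];cv2.polylines(i2,[np.array(q)],True,(255,255,0),1)
cv2.imwrite("pics/ov.png",np.vstack([im,i2])[:,:,::-1][:, :][::1] if 0 else cv2.resize(np.vstack([im,i2])[:,:,::-1],(545,600),interpolation=cv2.INTER_AREA))
cv2.imwrite("pics/ovs.png",i2[:,:,::-1])
E
```

```text
[[ 0.6409  0.2261  0.05  ]
 [ 0.6624 -0.0107  0.05  ]
 [ 0.5345 -0.0188  0.05  ]
 [ 0.513   0.214   0.05  ]] [np.float64(0.2378), np.float64(0.1282), np.float64(0.2339), np.float64(0.1284)]
((292.02056884765625, 257.9676513671875), (42.224491119384766, 101.76420593261719), 88.78113555908203)
[[0.6118 0.2065 0.05  ]
 [0.6182 0.004  0.05  ]
 [0.5342 0.0015 0.05  ]
 [0.5276 0.2016 0.05  ]]
yaw 5.231245035830239 4.512964179187499
centre [0.58768637 0.10265569 0.05      ]
0.0675 [0.5616 0.1681 0.05  ]
0.0225 [0.5657 0.1232 0.05  ]
-0.0225 [0.5698 0.0784 0.05  ]
-0.0675 [0.5739 0.0336 0.05  ]
```

View pics/ovs.png

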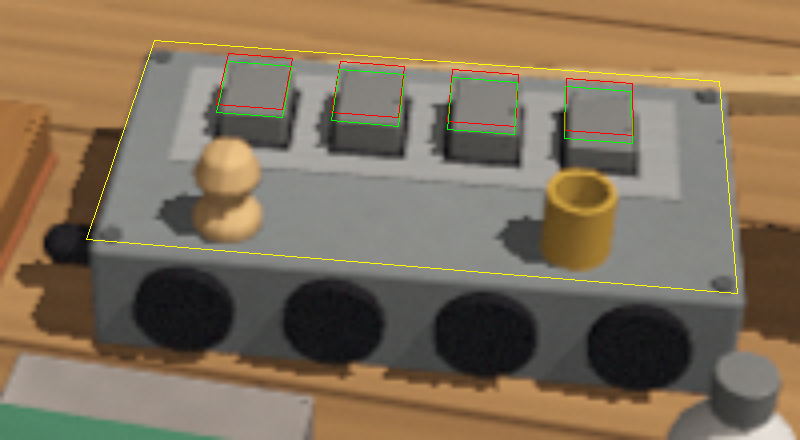

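View pics/ov.png

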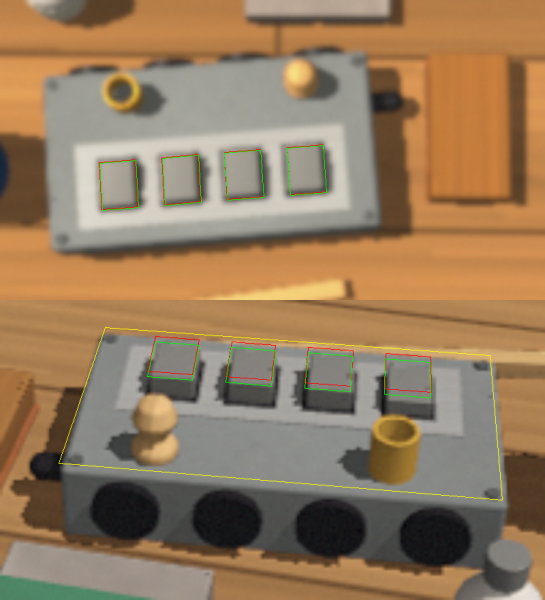

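```bash
python3 - <<'E'
import cv2
b=cv2.imread("pics/scene0.png")[222:264,288:418]
cv2.imwrite("pics/sz2.png",cv2.resize(b,None,fx=6,fy=6,interpolation=cv2.INTER_NEAREST))
E
```

```text
(no output)
```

View pics/sz2.png

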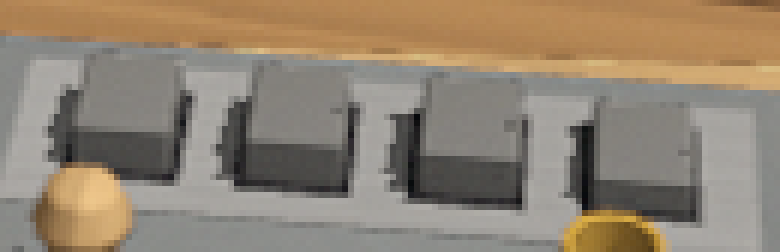

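{"op": "move_arm", "data": {
  "steps": [
    [0,-3.2,-2.1,0.3,0,0,0],
    [0,-3.2,-2.1,0.3,0,0,0],
    [0,-3.2,-2.1,0.3,0,0,0],
    [0,-3.2,-2.1,0.3,0,0,0],
    [0,-3.2,-2.1,0.3,0,0,0]
  ]
}}

```text
time_s: 0.62
tool_pos: [0.3175, 0.4699, 0.2323]
tool_rot: [-180.0, -0.0, 162.5]
force: [1.2, 0.4, 0.1]
grip_width: 0.0615
```

The rightmost key in the scene view (zoom 645,160) has a front face of about 33 px. The other three show about 45 px, so the robot's leftmost key is the latched one.

{"op": "move_arm", "data": {
  "steps": [
    [0,-3.2,-2.1,0.3,0,0,0.11],
    [0,-3.6,-1.8,0.3,0,0,0.11],
    [0,-3.8,-1.3,0.3,0,0,0.11],
    [0,-3.9,-0.9,0.3,0,0,0.11],
    [0,-3.9,-0.5,0.3,0,0,0.11]
  ]
}}

```text
time_s: 1.03
tool_pos: [0.4452, 0.3182, 0.2176]
tool_rot: [180.0, 0.0, 130.6]
force: [-0.2, 0.1, 0.0]
grip_width: 0.0285
```

{"op": "move_arm", "data": {
  "steps": [
    [0,-2,0,0.3,0,0,0.12],
    [0,-2,0,0.3,0,0,0.12],
    [0,0,0,0.3,0,0,0.12],
    [0,0,0,0.3,0,0,0.12],
    [0,0,0,0.3,0,0,0.12]
  ]
}}

```text
time_s: 1.45
tool_pos: [0.4687, 0.2877, 0.2023]
tool_rot: [-180.0, -0.0, 96.2]
force: [0.4, 0.2, -0.5]
grip_width: 0.0017
```

{"op": "move_arm", "data": {
  "steps": [
    [0,0,0,0,0,0,0],
    [0,0,0,0,0,0,0]
  ]
}}

```text
time_s: 1.62
tool_pos: [0.4683, 0.2883, 0.2024]
tool_rot: [-180.0, 0.0, 96.8]
force: [0.9, -0.1, 0.6]
grip_width: -0.0001
```

{"op": "move_arm", "data": {
  "steps": [
    [0,-3.25,2,0,0,0,0],
    [0,-3.25,2,0,0,0,0],
    [0,-3.25,2,0,0,0,0],
    [0,-3.25,2,0,0,0,0.03],
    [0,0,0,0,0,0,0]
  ]
}}

```text
time_s: 2.03
tool_pos: [0.5675, 0.1591, 0.2033]
tool_rot: [179.8, 0.3, 94.3]
force: [0.8, -1.0, 0.4]
grip_width: 0.0005
```

```bash
python3 - <<'E'
from cell import env, viewer
import cv2,numpy as np
o=env.get_obs();print(o["tool_pos"],o["tool_rot"],o["force"])
c=viewer.read_camera("wrist"); cv2.imwrite("pics/w1.png",c["img"][:,:,::-1]); print(c["vfov"],c["cx"],c["cy"],c["mount"])
c=viewer.read_camera("top"); cv2.imwrite("pics/t1.png",c["img"][:,:,::-1])
E
```

```text
[0.56748844 0.15913061 0.20325585] [179.78118754   0.30344112  94.34951305] [ 0.76433304 -0.97518462  0.42575292]
71.6545605824575 322.0516526479906 239.07728838066527 [[ 2.63234636e-04 -9.55242717e-01 -2.95823059e-01  8.30222954e-02]
 [ 9.99999797e-01  7.96338320e-05  6.32692209e-04 -7.38240399e-05]
 [-5.80817101e-04 -2.95823166e-01  9.55242544e-01 -1.37363918e-01]
 [ 0.00000000e+00  0.00000000e+00  0.00000000e+00  1.00000000e+00]]
```

View pics/w1.png

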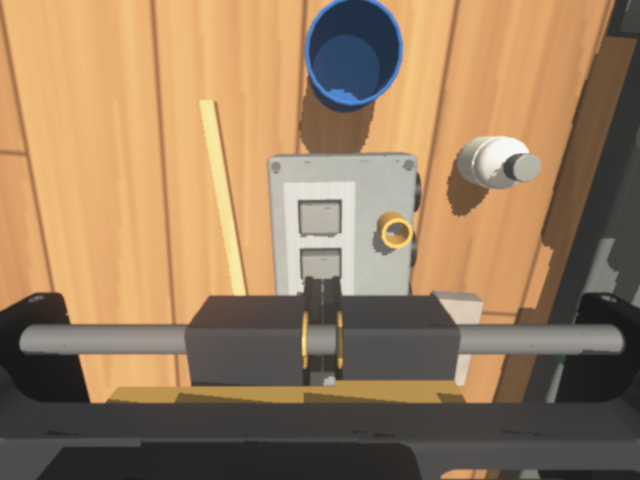

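The wrist view shows key 1 at (320,217) and key 2 at (321,263), with the ferrule at (397,232) clear of the fingers. I check key 1's position from this view.

```bash
cat >> h.py <<'E'
from scipy.spatial.transform import Rotation as Ro
def wray(c,o,u,v,z):
    f=240/np.tan(np.radians(c["vfov"]/2));T=np.eye(4);T[:3,:3]=Ro.from_euler("xyz",o["tool_rot"],degrees=True).as_matrix();T[:3,3]=o["tool_pos"]
    T=T@np.array(c["mount"]);d=T[:3,:3]@np.array([(u-c["cx"])/f,(v-c["cy"])/f,1]);p=T[:3,3];return p+d*(z-p[2])/d[2]
E
python3 - <<'E'
from cell import env, viewer
from h import *
o=env.get_obs();c=viewer.read_camera("wrist");print(o["tool_pos"],o["tool_rot"],o["force"])
g=c["img"];cv2.imwrite("pics/w2.png",cv2.resize(g[140:300,250:430],None,fx=4,fy=4,interpolation=cv2.INTER_CUBIC)[:,:,::-1])
for n,u,v,z in(("key1",320,215.5,.062),("UL",270,155,.05),("UR",415,154,.05)): print(n,wray(c,o,u,v,z))
E
```

```text
[0.56379377 0.16643027 0.2027137 ] [1.79983371e+02 2.13914927e-02 9.47881045e+01] [ 0.41878385  1.05381749 -0.91360228]
key1 [0.56069445 0.18423928 0.062     ]
UL [0.51436695 0.23021269 0.05      ]
UR [0.63663145 0.24130606 0.05      ]
```

View pics/w2.png

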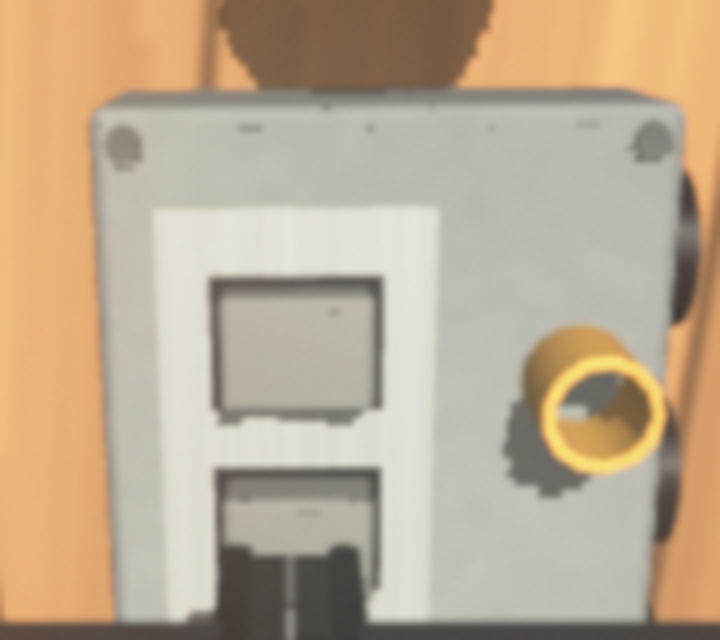

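```bash
python3 - <<'E'
from cell import env, viewer
from h import *
o=env.get_obs();c=viewer.read_camera("wrist");print(o["tool_pos"],o["tool_rot"],o["force"])
cv2.imwrite("pics/w3.png",cv2.resize(c["img"][140:300,250:430],None,fx=4,fy=4,interpolation=cv2.INTER_CUBIC)[:,:,::-1])
for n,u,v,z in(("key1",298,350,.062),("UL",98,113,.05),("UR",682,110,.05)): print(n,wray(c,o,u/4+250,v/4+140,z))
t=viewer.read_camera("top");cv2.imwrite("pics/t2.png",t["img"][:,:,::-1])
E
```

```text
[0.5628098  0.16859369 0.20255787] [-1.79981205e+02 -3.59055887e-02  9.49581226e+01] [-0.24320189  0.76870337  0.18726212]
key1 [0.5643458  0.17629262 0.062     ]
UL [0.51738729 0.22169135 0.05      ]
UR [0.64186867 0.23315412 0.05      ]
```

View pics/w3.png

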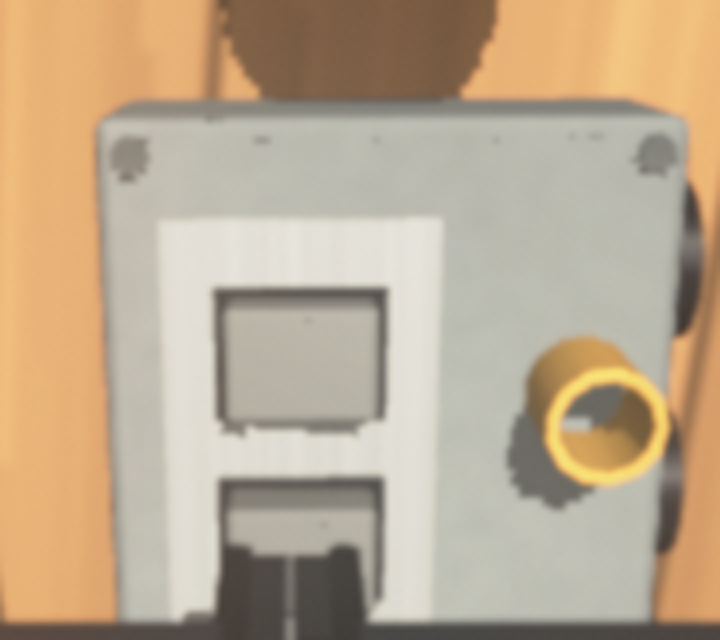

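View pics/t2.png

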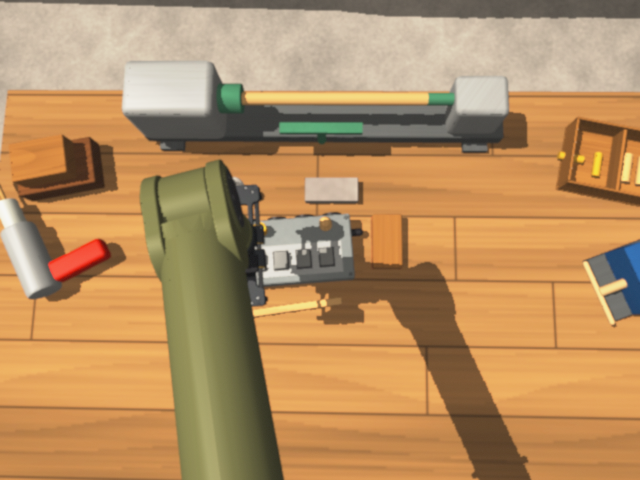

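```bash
python3 - <<'E'
from cell import env, viewer
from h import *
o=env.get_obs();c=viewer.read_camera("wrist");print(o["tool_pos"],o["tool_rot"],o["force"])
o["tool_pos"]=np.array([0.5628098,0.16859369,0.20255787]);o["tool_rot"]=np.array([-179.981,-0.0359,94.958])
for n,u,v,z in(("key1",302,362,.062),("UL",100,124,.05),("UR",686,121,.05)): print(n,wray(c,o,u/4+250,v/4+140,z))
E
```

```text
[0.56205903 0.17032669 0.2024929 ] [-1.79971370e+02 -5.64827668e-02  9.51025979e+01] [-0.3153801   0.51561966 -0.26577937]
key1 [0.56545347 0.1736814  0.062     ]
UL [0.51792154 0.21941033 0.05      ]
UR [0.64312905 0.23093885 0.05      ]
```

{"op": "move_arm", "data": {
  "steps": [
    [0,0,0.15,3,0,0,0],
    [0,0,0,3,0,0,0],
    [0,0,0,3,0,0,0],
    [0,0,0,1.5,0,0,0],
    [0,0,0,0,0,0,0]
  ]
}}

```text
time_s: 2.75
tool_pos: [0.5607, 0.1693, 0.0935]
tool_rot: [-179.6, 0.1, 95.1]
force: [-0.8, 0.0, 0.1]
grip_width: 0.0006
```

{"op": "move_arm", "data": {
  "steps": [
    [0,0,0,0,0,0,0],
    [0,0,0,0,0,0,0],
    [0,0,0,0,0,0,0]
  ]
}}

```text
time_s: 3.0
tool_pos: [0.5655, 0.1694, 0.0996]
tool_rot: [179.8, -0.1, 94.9]
force: [-0.2, 0.0, 0.4]
grip_width: 0.0006
```

```bash
python3 - <<'E'
from cell import env, viewer
import cv2
o=env.get_obs();print(o["tool_pos"],o["tool_rot"],o["force"])
for n in("wrist","scene"):
    c=viewer.read_camera(n);cv2.imwrite(f"pics/{n}4.png",c["img"][:,:,::-1])
b=c["img"][195:325,265:465];cv2.imwrite("pics/s4.png",cv2.resize(b,None,fx=4,fy=4,interpolation=cv2.INTER_CUBIC)[:,:,::-1])
E
```

```text
[0.56553084 0.16942174 0.09955796] [ 1.79816825e+02 -7.21777799e-02  9.49248237e+01] [-0.20453004  0.03384499  0.44932756]
```

View pics/s4.png

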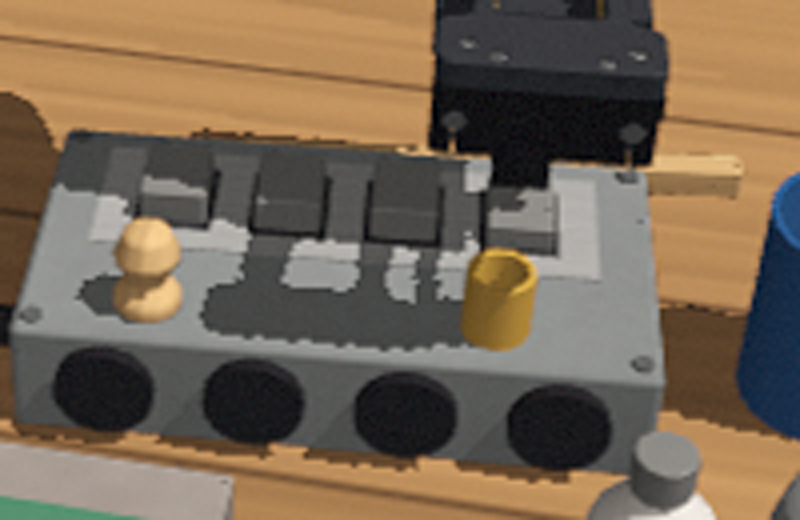

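View pics/wrist4.png

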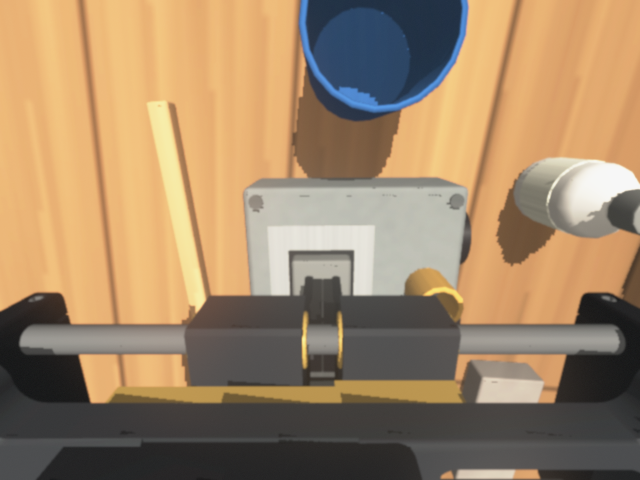

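The fingers (zoom 520,170) stand over the latched key (zoom 522,215). The arm overshoots on fast moves, so I descend slowly.

{"op": "move_arm", "data": {
  "steps": [
    [0,0,0,0.2,0,0,0],
    [0,0,0,0.2,0,0,0],
    [0,0,0,0.2,0,0,0],
    [0,0,0,0.2,0,0,0],
    [0,0,0,0,0,0,0]
  ]
}}

```text
time_s: 3.52
tool_pos: [0.564, 0.1684, 0.0889]
tool_rot: [-179.9, 0.0, 94.9]
force: [-0.4, -0.6, -0.3]
grip_width: 0.0006
```

{"op": "move_arm", "data": {
  "steps": [
    [0,0,0,0,0,0,0],
    [0,0,0,0,0,0,0],
    [0,0,0,0,0,0,0]
  ]
}}

```text
time_s: 3.77
tool_pos: [0.5644, 0.1685, 0.0896]
tool_rot: [180.0, -0.0, 94.9]
force: [-0.1, -0.2, -0.5]
grip_width: 0.0007
```

{"op": "move_arm", "data": {
  "steps": [
    [0,0.15,0,0.05,0,0,0],
    [0,0,0,0.05,0,0,0],
    [0,0,0,0,0,0,0],
    [0,0,0,0,0,0,0]
  ]
}}

```text
time_s: 4.1
tool_pos: [0.5642, 0.1701, 0.0886]
tool_rot: [180.0, -0.0, 94.9]
force: [-0.2, 0.0, -0.3]
grip_width: 0.0005
```

{"op": "move_arm", "data": {
  "steps": [
    [0,0,0,0.05,0,0,0],
    [0,0,0,0,0,0,0],
    [0,0,0,0,0,0,0]
  ]
}}

```text
time_s: 4.35
tool_pos: [0.5642, 0.17, 0.0881]
tool_rot: [180.0, -0.0, 94.9]
force: [0.3, -0.3, -0.1]
grip_width: 0.0006
```

{"op": "move_arm", "data": {
  "steps": [
    [0,0,0,0.05,0,0,0],
    [0,0,0,0,0,0,0],
    [0,0,0,0,0,0,0]
  ]
}}

```text
time_s: 4.6
tool_pos: [0.5643, 0.17, 0.0876]
tool_rot: [180.0, -0.0, 94.9]
force: [-0.9, -0.5, 0.4]
grip_width: 0.0005
```

{"op": "move_arm", "data": {
  "steps": [
    [0,0,0,0.05,0,0,0],
    [0,0,0,0,0,0,0],
    [0,0,0,0,0,0,0]
  ]
}}

```text
time_s: 4.85
tool_pos: [0.5644, 0.17, 0.0874]
tool_rot: [180.0, -0.0, 94.9]
force: [-0.1, -0.6, 2.3]
grip_width: 0.0002
```

{"op": "move_arm", "data": {
  "steps": [
    [0,0,0,0,0,0,0]
  ]
}}

```text
time_s: 4.93
tool_pos: [0.5644, 0.17, 0.0874]
tool_rot: [180.0, -0.0, 94.9]
force: [-1.9, 0.3, 3.1]
grip_width: 0.0007
```

{"op": "move_arm", "data": {
  "steps": [
    [0,0,0,-0.3,0,0,0],
    [0,0,0,-0.5,0,0,0],
    [0,0,0,-0.5,0,0,0],
    [0,0,0,-0.3,0,0,0],
    [0,0,0,0,0,0,0]
  ]
}}

```text
time_s: 5.35
tool_pos: [0.5649, 0.1703, 0.1041]
tool_rot: [179.9, -0.0, 94.9]
force: [-0.9, 0.6, -0.3]
grip_width: 0.0003
```

{"op": "move_arm", "data": {
  "steps": [
    [0,-0.9,0,0,0,0,0],
    [0,-0.9,0,0,0,0,0],
    [0,-0.9,0,0,0,0,0],
    [0,-0.9,0,0,0,0,0],
    [0,-0.9,0,0,0,0,0]
  ]
}}

```text
time_s: 5.77
tool_pos: [0.5681, 0.1235, 0.1029]
tool_rot: [-180.0, 0.0, 94.8]
force: [-1.1, -0.6, -0.4]
grip_width: 0.0003
```

{"op": "move_arm", "data": {
  "steps": [
    [0,0,0,0.2,0,0,0],
    [0,0,0,0.2,0,0,0],
    [0,0,0,0.2,0,0,0],
    [0,0,0,0.2,0,0,0],
    [0,0,0,0,0,0,0]
  ]
}}

```text
time_s: 6.18
tool_pos: [0.5676, 0.1259, 0.0944]
tool_rot: [-179.9, -0.0, 94.9]
force: [0.6, 0.8, -0.1]
grip_width: 0.0005
```

{"op": "move_arm", "data": {
  "steps": [
    [0,0,0,0,0,0,0],
    [0,0,0,0,0,0,0]
  ]
}}

```text
time_s: 6.35
tool_pos: [0.568, 0.1256, 0.095]
tool_rot: [180.0, -0.0, 94.9]
force: [-0.4, 0.4, -0.5]
grip_width: 0.0006
```

{"op": "move_arm", "data": {
  "steps": [
    [0,0,0,0.1,0,0,0],
    [0,0,0,0.1,0,0,0],
    [0,0,0,0.1,0,0,0],
    [0,0,0,0.1,0,0,0],
    [0,0,0,0,0,0,0]
  ]
}}

```text
time_s: 6.77
tool_pos: [0.5681, 0.1253, 0.0911]
tool_rot: [180.0, -0.0, 94.9]
force: [-0.4, -0.7, 1.3]
grip_width: 0.0004
```

{"op": "move_arm", "data": {
  "steps": [
    [0,0,0,0.05,0,0,0],
    [0,0,0,0.05,0,0,0],
    [0,0,0,0,0,0,0]
  ]
}}

```text
time_s: 7.02
tool_pos: [0.5681, 0.1253, 0.0901]
tool_rot: [180.0, -0.0, 94.9]
force: [-0.2, 0.1, 2.1]
grip_width: 0.0007
```

{"op": "move_arm", "data": {
  "steps": [
    [0,0,0,0,0,0,0]
  ]
}}

```text
time_s: 7.1
tool_pos: [0.5681, 0.1253, 0.0902]
tool_rot: [180.0, -0.0, 94.9]
force: [-0.8, -0.4, 2.3]
grip_width: 0.0
```

Key 2 is tapped. Next is key 3.

{"op": "move_arm", "data": {
  "steps": [
    [0,0,0,-0.3,0,0,0],
    [0,0,0,-0.4,0,0,0],
    [0,0,0,-0.4,0,0,0],
    [0,0,0,-0.3,0,0,0],
    [0,0,0,0,0,0,0]
  ]
}}

```text
time_s: 7.52
tool_pos: [0.5687, 0.1253, 0.105]
tool_rot: [179.9, -0.0, 94.9]
force: [-0.1, 0.3, 0.6]
grip_width: 0.0006
```

{"op": "move_arm", "data": {
  "steps": [
    [0,-0.9,0,0,0,0,0],
    [0,-0.9,0,0,0,0,0],
    [0,-0.9,0,0,0,0,0],
    [0,-0.9,0,0,0,0,0],
    [0,-0.9,0,0,0,0,0]
  ]
}}

```text
time_s: 7.93
tool_pos: [0.5719, 0.0786, 0.1039]
tool_rot: [-180.0, 0.0, 94.8]
force: [0.6, 0.2, -0.2]
grip_width: 0.0006
```

{"op": "move_arm", "data": {
  "steps": [
    [0,0,0,0.2,0,0,0],
    [0,0,0,0.2,0,0,0],
    [0,0,0,0.2,0,0,0],
    [0,0,0,0.2,0,0,0],
    [0,0,0,0,0,0,0]
  ]
}}

```text
time_s: 8.35
tool_pos: [0.5714, 0.0811, 0.0954]
tool_rot: [-179.9, -0.0, 94.9]
force: [-0.4, -0.2, -0.5]
grip_width: 0.0006
```

{"op": "move_arm", "data": {
  "steps": [
    [0,0,0,0,0,0,0],
    [0,0,0,0,0,0,0]
  ]
}}

```text
time_s: 8.52
tool_pos: [0.5719, 0.0808, 0.096]
tool_rot: [180.0, -0.0, 94.9]
force: [0.5, -0.5, -0.7]
grip_width: 0.0006
```

{"op": "move_arm", "data": {
  "steps": [
    [0,0,0,0.12,0,0,0],
    [0,0,0,0.12,0,0,0],
    [0,0,0,0.12,0,0,0],
    [0,0,0,0.12,0,0,0],
    [0,0,0,0,0,0,0]
  ]
}}

```text
time_s: 8.93
tool_pos: [0.5719, 0.0804, 0.0912]
tool_rot: [180.0, -0.0, 94.9]
force: [-0.3, -0.2, 1.2]
grip_width: 0.0007
```

{"op": "move_arm", "data": {
  "steps": [
    [0,0,0,0.06,0,0,0],
    [0,0,0,0.06,0,0,0],
    [0,0,0,0,0,0,0]
  ]
}}

```text
time_s: 9.18
tool_pos: [0.5719, 0.0804, 0.0901]
tool_rot: [180.0, -0.0, 94.9]
force: [-1.4, 0.4, 1.7]
grip_width: 0.0004
```

{"op": "move_arm", "data": {
  "steps": [
    [0,0,0,0,0,0,0]
  ]
}}

```text
time_s: 9.27
tool_pos: [0.5719, 0.0804, 0.0902]
tool_rot: [180.0, -0.0, 94.9]
force: [-1.0, 0.1, 1.2]
grip_width: 0.0005
```

{"op": "move_arm", "data": {
  "steps": [
    [0,0,0,-0.3,0,0,0],
    [0,0,0,-0.4,0,0,0],
    [0,0,0,-0.4,0,0,0],
    [0,0,0,-0.3,0,0,0],
    [0,0,0,0,0,0,0]
  ]
}}

```text
time_s: 9.68
tool_pos: [0.5725, 0.0804, 0.1051]
tool_rot: [179.9, -0.0, 94.9]
force: [0.6, 0.4, 0.0]
grip_width: 0.0004
```

Key 3 is tapped. Next is key 4.

{"op": "move_arm", "data": {
  "steps": [
    [0,-0.9,0,0,0,0,0],
    [0,-0.9,0,0,0,0,0],
    [0,-0.9,0,0,0,0,0],
    [0,-0.9,0,0,0,0,0],
    [0,-0.9,0,0,0,0,0]
  ]
}}

```text
time_s: 10.1
tool_pos: [0.5757, 0.0338, 0.1039]
tool_rot: [-180.0, 0.0, 94.8]
force: [-0.4, -1.1, 1.0]
grip_width: 0.0006
```

{"op": "move_arm", "data": {
  "steps": [
    [0,0,0,0.2,0,0,0],
    [0,0,0,0.2,0,0,0],
    [0,0,0,0.2,0,0,0],
    [0,0,0,0.2,0,0,0],
    [0,0,0,0,0,0,0]
  ]
}}

```text
time_s: 10.52
tool_pos: [0.5753, 0.0363, 0.0953]
tool_rot: [-179.9, -0.0, 94.9]
force: [-0.0, 0.2, 0.1]
grip_width: 0.0
```

{"op": "move_arm", "data": {
  "steps": [
    [0,0,0,0,0,0,0],
    [0,0,0,0,0,0,0]
  ]
}}

```text
time_s: 10.68
tool_pos: [0.5757, 0.0359, 0.096]
tool_rot: [180.0, -0.0, 94.9]
force: [0.1, 0.2, 0.3]
grip_width: 0.0001
```

{"op": "move_arm", "data": {
  "steps": [
    [0,0,0,0.12,0,0,0],
    [0,0,0,0.12,0,0,0],
    [0,0,0,0.12,0,0,0],
    [0,0,0,0.12,0,0,0],
    [0,0,0,0,0,0,0]
  ]
}}

```text
time_s: 11.1
tool_pos: [0.5757, 0.0356, 0.0912]
tool_rot: [180.0, -0.0, 94.9]
force: [-0.7, 0.9, 1.5]
grip_width: 0.0005
```

{"op": "move_arm", "data": {
  "steps": [
    [0,0,0,0.06,0,0,0],
    [0,0,0,0.06,0,0,0],
    [0,0,0,0,0,0,0]
  ]
}}

```text
time_s: 11.35
tool_pos: [0.5757, 0.0356, 0.0901]
tool_rot: [180.0, -0.0, 94.9]
force: [-0.7, 0.3, 1.4]
grip_width: 0.0001
```

{"op": "move_arm", "data": {
  "steps": [
    [0,0,0,0,0,0,0]
  ]
}}

```text
time_s: 11.43
tool_pos: [0.5757, 0.0355, 0.0902]
tool_rot: [180.0, -0.0, 94.9]
force: [-0.6, -0.4, 1.5]
grip_width: 0.0003
```

{"op": "move_arm", "data": {
  "steps": [
    [0,0,0,-0.3,0,0,0],
    [0,0,0,-0.5,0,0,0],
    [0,0,0,-0.5,0,0,0],
    [0,0,0,-0.3,0,0,0],
    [0,0,0,0,0,0,0]
  ]
}}

```text
time_s: 11.85
tool_pos: [0.5764, 0.0355, 0.1072]
tool_rot: [179.9, -0.0, 94.9]
force: [0.4, -0.8, 0.1]
grip_width: 0.0004
```

{"op": "move_arm", "data": {
  "steps": [
    [0,2,0,0,0,0,0],
    [0,3,0,0,0,0,0],
    [0,3.5,0,0,0,0,0],
    [0,3,0,0,0,0,0],
    [0,2,0,0,0,0,0]
  ]
}}

```text
time_s: 12.27
tool_pos: [0.5634, 0.1742, 0.1061]
tool_rot: [-180.0, -0.1, 95.1]
force: [0.3, 0.4, 0.0]
grip_width: 0.0004
```

{"op": "move_arm", "data": {
  "steps": [
    [0,0,0,0,0,0,0],
    [0,0,0,0,0,0,0],
    [0,0,0,0,0,0,0],
    [0,0,0,0,0,0,0],
    [0,0,0,0,0,0,0]
  ]
}}

```text
time_s: 12.68
tool_pos: [0.5646, 0.1683, 0.1061]
tool_rot: [180.0, 0.0, 94.7]
force: [-0.0, 0.4, 0.4]
grip_width: 0.0001
```

```bash
python3 - <<'E'
from cell import env, viewer
import cv2
o=env.get_obs();print(o["tool_pos"],o["tool_rot"],o["force"])
c=viewer.read_camera("scene")
b=c["img"][195:325,265:465];cv2.imwrite("pics/s5.png",cv2.resize(b,None,fx=4,fy=4,interpolation=cv2.INTER_CUBIC)[:,:,::-1])
E
```

```text
[0.56460834 0.16829591 0.10614526] [1.79988841e+02 2.50269235e-02 9.47226381e+01] [-0.01161362  0.36491664  0.39628162]
```

View pics/s5.png

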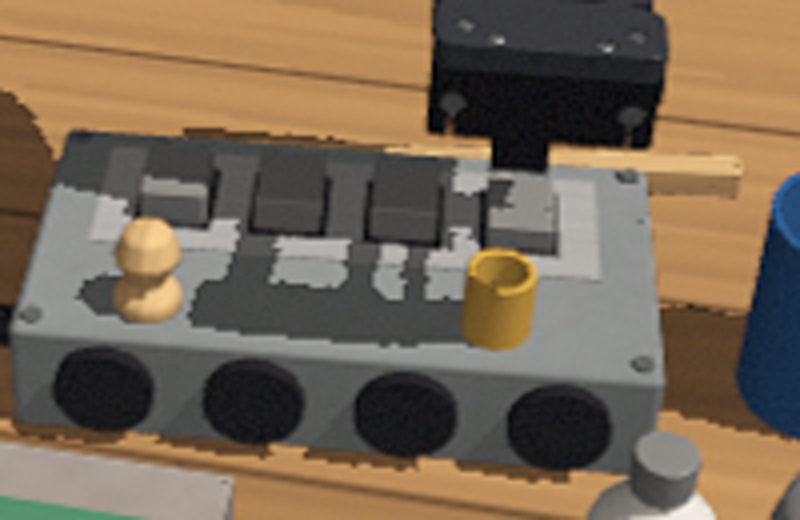

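The leftmost key (zoom 522,230) is still latched and nothing has moved. I press it to the bottom.

{"op": "move_arm", "data": {
  "steps": [
    [0,0.1,0,0.3,0,0,0],
    [0,0,0,0.4,0,0,0],
    [0,0,0,0.4,0,0,0],
    [0,0,0,0.3,0,0,0],
    [0,0,0,0.2,0,0,0]
  ]
}}

```text
time_s: 13.15
tool_pos: [0.5638, 0.1709, 0.0893]
tool_rot: [-179.9, 0.0, 94.9]
force: [0.2, 0.5, -0.1]
grip_width: 0.0007
```

{"op": "move_arm", "data": {
  "steps": [
    [0,0,0,0.15,0,0,0],
    [0,0,0,0.15,0,0,0],
    [0,0,0,0.15,0,0,0],
    [0,0,0,0.15,0,0,0],
    [0,0,0,0.1,0,0,0]
  ]
}}

```text
time_s: 13.57
tool_pos: [0.5641, 0.171, 0.0835]
tool_rot: [-180.0, -0.0, 94.9]
force: [-2.6, -1.3, 6.7]
grip_width: 0.0006
```

{"op": "move_arm", "data": {
  "steps": [
    [0,0,0,0.1,0,0,0],
    [0,0,0,0.1,0,0,0],
    [0,0,0,0,0,0,0]
  ]
}}

```text
time_s: 13.82
tool_pos: [0.5641, 0.171, 0.0816]
tool_rot: [-180.0, -0.0, 94.9]
force: [-2.2, -0.3, 4.1]
grip_width: 0.0004
```

{"op": "move_arm", "data": {
  "steps": [
    [0,0,0,0.1,0,0,0],
    [0,0,0,0,0,0,0],
    [0,0,0,0,0,0,0]
  ]
}}

```text
time_s: 14.07
tool_pos: [0.5641, 0.171, 0.0814]
tool_rot: [-180.0, -0.0, 94.9]
force: [-4.7, -2.1, 10.9]
grip_width: 0.0007
```

{"op": "move_arm", "data": {
  "steps": [
    [0,0,0,-0.5,0,0,0],
    [0,0,0,-1,0,0,0],
    [0,0,0,-1.5,0,0,0],
    [0,0,0,-2,0,0,0],
    [0,0,0,-2,0,0,0]
  ]
}}

```text
time_s: 14.48
tool_pos: [0.564, 0.171, 0.1508]
tool_rot: [-180.0, 0.0, 94.9]
force: [0.1, 0.1, 0.1]
grip_width: 0.0008
```

{"op": "move_arm", "data": {
  "steps": [
    [0,0,0,-3,0,0,0],
    [0,0,0,-3,0,0,0],
    [0,0,-2,-1,0,0,0],
    [0,0,-3,0,0,0,0],
    [0,0,-3,0,0,0,0]
  ]
}}

```text
time_s: 14.9
tool_pos: [0.4847, 0.1641, 0.2214]
tool_rot: [179.8, -0.0, 94.8]
force: [-1.1, 0.5, -0.8]
grip_width: 0.0
```

{"op": "move_arm", "data": {
  "steps": [
    [0,0,-2,0,0,0,0],
    [0,0,0,0,0,0,0],
    [0,0,0,0,0,0,0],
    [0,0,0,0,0,0,0],
    [0,0,0,0,0,0,0]
  ]
}}

```text
time_s: 15.32
tool_pos: [0.4655, 0.1625, 0.2203]
tool_rot: [179.9, 0.0, 94.8]
force: [0.7, -0.2, 0.2]
grip_width: 0.0005
```

```bash
python3 - <<'E'
from cell import env, viewer
import cv2,numpy as np
o=env.get_obs();print(o["time_s"],o["tool_pos"],o["force"])
c=viewer.read_camera("scene");a=c["img"]
cv2.imwrite("pics/s6.png",a[:,:,::-1])
b=a[222:264,288:418];cv2.imwrite("pics/s6z.png",cv2.resize(b,None,fx=6,fy=6,interpolation=cv2.INTER_NEAREST)[:,:,::-1])
E
```

```text
15.3167 [0.46551826 0.16250662 0.22030497] [ 0.65662525 -0.22235605  0.17760057]
```

View pics/s6z.png

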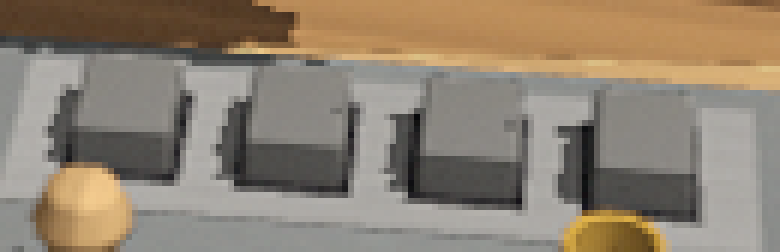

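View pics/s6.png

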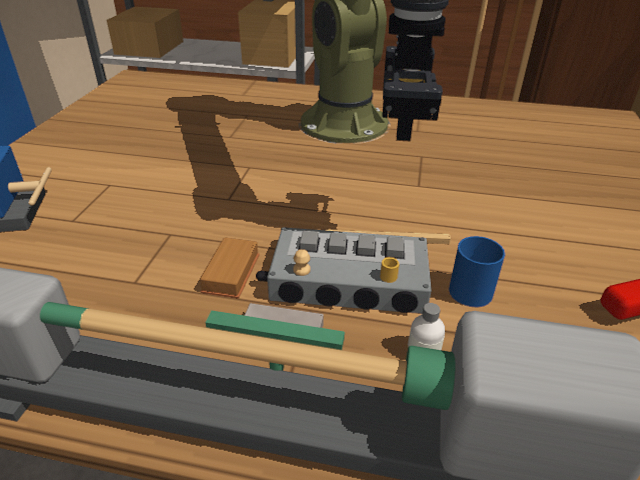

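The key by the ferrule (zoom 645,130) now shows a full 45 px front face like the other three. The bystanders are where they were and the arm is clear, so I hand the job in.

```bash
python3 -c "
from cell import job
print(job.sign_off())"
```

```text
the job is handed in; nothing more can be done
None
```

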